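# Line up spacer bushes by size on a kitting rail

## Task

Set out the four loose steel bushes on the kitting rail in order of size: one on each pin, the largest on the pin next to the block-shaped end stop, then smaller and smaller, so that the smallest is at the end with the low round brass thumb-screw. Each bush must have its pin in its bore and sit flat on the rail, let go and at rest.

Things in the scene. Friction and masses are not known exactly. Their poses are not given: they have to be found in the camera images.
- bush_30_center (a point): Centre (half-way up, on the axis) of the smallest of the four loose plain steel spacer bushes (the larger ones are wider and taller): an upright ring, outside diameter 30 mm, bore 22 mm, height 20 mm, standing on the worktop on its flat end (centre 10 mm above whatever it stands on), weight under 0.45 kg. z is its axis; being round, its yaw means nothing.
- bush_40_center (a point): Centre (half-way up, on the axis) of the second smallest of the four loose plain steel spacer bushes (the larger ones are wider and taller): an upright ring, outside diameter 40 mm, bore 22 mm, height 28 mm, standing on the worktop on its flat end (centre 14 mm above whatever it stands on), weight under 0.45 kg. z is its axis; being round, its yaw means nothing.
- bush_50_center (a point): Centre (half-way up, on the axis) of the second largest of the four loose plain steel spacer bushes (the larger ones are wider and taller): an upright ring, outside diameter 50 mm, bore 22 mm, height 36 mm, standing on the worktop on its flat end (centre 18 mm above whatever it stands on), weight under 0.45 kg. z is its axis; being round, its yaw means nothing.
- bush_60_center (a point): Centre (half-way up, on the axis) of the largest of the four loose plain steel spacer bushes (the larger ones are wider and taller): an upright ring, outside diameter 60 mm, bore 22 mm, height 44 mm, standing on the worktop on its flat end (centre 22 mm above whatever it stands on), weight under 0.45 kg. z is its axis; being round, its yaw means nothing.
- kit_rail: Fixed aluminium kitting rail lying on the worktop, a flat bar 324 mm long, 50 mm wide and 12 mm thick. Origin at the centre of its underside; y runs along its length, x across it, z up. Four short pins stand on it in one row, 70 mm apart.
- pin_1: Upright steel pin on the rail, 6 mm thick, rising 14 mm above the rail's top. Origin at its foot, on the rail's top face (12 mm above the worktop). The four pins stand at -105, -35, +35 and +105 mm along the rail's y; this one at -105 mm.
- pin_2: Upright steel pin on the rail, 6 mm thick, rising 14 mm above the rail's top. Origin at its foot, on the rail's top face (12 mm above the worktop). The four pins stand at -105, -35, +35 and +105 mm along the rail's y; this one at -35 mm.
- pin_3: Upright steel pin on the rail, 6 mm thick, rising 14 mm above the rail's top. Origin at its foot, on the rail's top face (12 mm above the worktop). The four pins stand at -105, -35, +35 and +105 mm along the rail's y; this one at +35 mm.
- pin_4: Upright steel pin on the rail, 6 mm thick, rising 14 mm above the rail's top. Origin at its foot, on the rail's top face (12 mm above the worktop). The four pins stand at -105, -35, +35 and +105 mm along the rail's y; this one at +105 mm.
- end_stop: The end stop: a dark steel block fixed on one end of the rail, 42 mm across the rail, 16 mm along it, 24 mm high (its top 36 mm above the worktop). Which end it is on changes from start to start, 152 mm from the rail's middle; the other end carries only a low round brass thumb-screw head, 16 mm across and 8 mm high. Origin at the centre of the block's underside.
Not all that is in view belongs to the job. Leave any blue look-alike of the part that bears bush_50_center alone.

How it is judged:
By the outcome, as a careful person would: the job done as asked, in the order asked, and still so for the second after the job is handed in, with the robot touching nothing.
It also fails if it takes over 102 s, if anything falls off the work surface, if the arm or the gripper's body presses on something with over 40 N, if the wrist force passes 120 N, or if a joint passes its speed limit or range.

## Robot

A 7-joint arm with a two-finger parallel gripper is mounted at the origin on a cart in front of the work surface, level with it; the furniture and walls round the work are solid. World frame = base frame: x ahead of the robot, y to its left, z up, the work surface at z = 0. Lengths are in m, angles in degrees, forces in N, time in s.
With the tool pointing down it reaches from about 0.425 to 0.875 m from the base axis. Payload 4.7 kg.
Tool frame: the origin (TCP) lies at the very end of the fingers, on their centre line; the grasp point (between the pads) lies 19 mm behind it (env.grasp_offset is the distance from the TCP to the grasp point, in m); z points along the fingers, y is the line along which they close (so a half turn about z gives the same grasp; the last joint's range is limited). The gripper opens to 87 mm and grips with 3 to 60 N. Pads are 19 mm wide; open, the fingers measure 117 mm over their backs; the gripper's body (75 mm by 190 mm) begins 51 mm behind the grasp point.
Start: joints at [69.964, 18.392, -4.016, 83.108, 1.295, 78.541, -3.26], TCP at [0.231, -0.607, 0.223] pointing down, gripper open.
Joint ranges: [-163.93, 163.93], [-17.29, 119.83], [-79.2, 71.16], [3.27, 140.29], [-89.18, 269.18], [5.43, 117.66], [-154.24, 154.24]. Speed limits (degrees/s): [147.25, 147.25, 180, 180, 180, 180, 180].

## Interface

Orientations are given as [roll, pitch, yaw] about the fixed x, y, z axes, in that order (R = Rz(yaw) Ry(pitch) Rx(roll)).
In Python, from cell import env gives the robot as it stands. The module is installed in compiled form; this text tells all that it offers.
- The arm moves only by the tool drive_tool, never from a script. Its argument "moves" is one flat list of numbers, 5 for each row, row after row: the shift along the tool's x, y, z in units of 40 mm (1.0 is 40 mm), then the turn about the tool's z in units of 10 degrees (1.0 is 10 degrees), then the finger opening in mm, from 0 to 87. A call has 1 to 5 rows; each row is the pose to reach, as a shift and turn from the pose commanded when the call began, along the tool's axes at that moment; what a row does not reach only later rows make up. A row lasts 1/8 s, in which the tool goes at most 62.5 mm and 10.7 degrees, less where a joint would pass 70% of its speed; a pose out of reach is approached as far as the arm can. A call with a gripper value outside its range is refused whole. The fingers move at their own pace and stop on an object; "squeeze" is the grip in N (left out, the last holds). Time passes only in rows, so rows that repeat a pose let the fingers close. It gives the time, the measured TCP pose, the force, the opening and the grip force at its end, in the units of the state.
- env.get_obs(): the state, without advancing time (a new reading comes with each control period).
- env.read_camera(name): name is "scene" or "top"; returns (picture, depth): 384x512x3 uint8, red, green, blue; 384x512 float32, m along the optical axis (not along the pixel's ray), 0 where there is no reading.
- env.camera_model(name): a dict with "K" (3x3 intrinsics, pixels), "k1" (the pictures are not rectified: a ray, as slopes to the right and down, at radius r is drawn at 1 + k1 r^2 times it, then the intrinsics apply), "rvec" (rotation vector, rad) and "tvec" (3), from world to camera coordinates, as OpenCV has them. Camera axes: x right, y down, z forward; pixel columns grow to the right and rows downward; lengths in m; the calibration is good to about 2 mm. A picture is of the moment at which its call begins. camera_model takes no time and is no camera call.
- env.sign_off(): hands the job in; it is judged then, once.
The state is a dict: "time_s": time; "qpos": joint angles; "joint_velocities": joint speeds; "effort": joint torques, N m; "tool_pos": TCP position; "tool_rot": TCP orientation; "force": force on the tool from outside, world axes, zero at the start; "wrist_torque": the same for the moment, N m; "grip_width": finger opening in m; "grasp_force": force on a finger pad.
Only numpy, scipy, OpenCV 4.12 (cv2) and the standard library are available. Lean on these libraries where they do the work, as an engineer would, in place of code of your own. Each camera call takes 0.05 s, during which the arm holds its last target. There are 200 camera calls.

## Working session

There is one attempt and no reset: what is moved stays moved. The work goes in short steps, Python scripts to look and compute and a tool call to move; the robot and the scene stay as the last step left them, time stands still between calls to the robot, and variables do not carry over. Pictures are saved under pics/ and viewed, at most 14 in all, crops included, and the job is handed in when it is done.

Besides the shell and the picture viewer there is one more tool, called after "Emit:" as name(argument=value, ...) on one line, values as JSON. drive_tool: Moves the arm, as the interface text tells. Its arguments: {"type":"object","properties":{"moves":{"type":"array","items":{"type":"number"}},"squeeze":{"type":"number"}},"required":["moves"]}

```bash
mkdir -p pics; cat > h.py <<'E'
import numpy as np, cv2
from cell import env
def cam(n):
    m=env.camera_model(n); R=cv2.Rodrigues(np.array(m["rvec"],float))[0]
    return np.array(m["K"],float),float(m["k1"]),R,np.array(m["tvec"],float).ravel()
def ray(n,u,v):
    K,k,R,t=cam(n); a=np.array([(u-K[0,2])/K[0,0],(v-K[1,2])/K[1,1]]); s=a.copy()
    for _ in range(20): s=a/(1+k*(s@s))
    return -R.T@t, R.T@np.array([s[0],s[1],1.])
def onplane(n,u,v,z):
    o,d=ray(n,u,v); return o+d*(z-o[2])/d[2]
def proj(n,p):
    K,k,R,t=cam(n); c=R@np.array(p,float)+t; s=c[:2]/c[2]; s=s*(1+k*(s@s))
    return K[0,0]*s[0]+K[0,2],K[1,1]*s[1]+K[1,2]
def points(n,d):
    K,k,R,t=cam(n); v,u=np.mgrid[:384,:512]; a=np.stack([(u-K[0,2])/K[0,0],(v-K[1,2])/K[1,1]],-1); s=a.copy()
    for _ in range(20): s=a/(1+k*(s**2).sum(-1,keepdims=True))
    c=np.dstack([s*d[...,None],d]); return (c-t)@R
def save(n,f):
    p,d=env.read_camera(n); cv2.imwrite(f,p[...,::-1]); np.savez(f[:-3]+"npz",p=p,d=d); return p,d
E
python3 - <<'E'
from h import *
for n in("scene","top"):
    save(n,f"pics/{n}0.png"); K,k,R,t=cam(n); print(n,K[0,0],k,-R.T@t)
o=env.get_obs();print(o["tool_pos"],o["tool_rot"],o["time_s"],o["grip_width"])
E
```

```text
scene 396.3241711361303 0.018893215584592418 [-0.22367618 -0.51351261  0.68725771]
top 375.60674780898273 -0.10660360712178807 [ 0.26469031 -0.02954271  1.28249335]
[ 0.23106497 -0.60701817  0.22158302] [-1.79902821e+02  6.67758147e-03  2.08473476e+01] 0.1 0.08700067453387304
```

View pics/scene0.png

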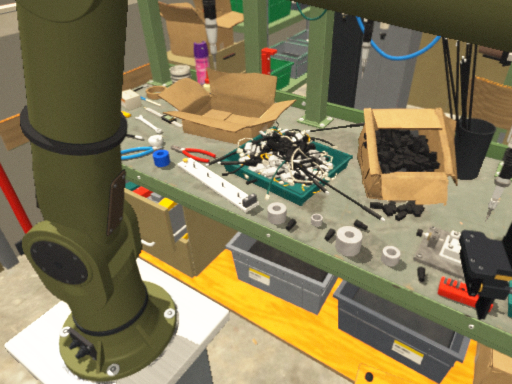

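View pics/top0.png

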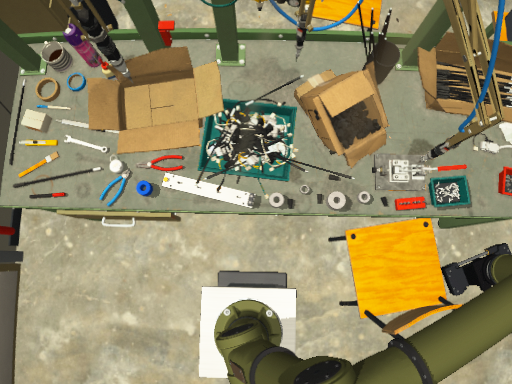

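```bash
python3 - <<'E'
from h import *
a=cv2.imread("pics/top0.png")[165:220,100:400]; b=cv2.imread("pics/scene0.png")[150:280,150:420]
a=cv2.resize(a,(800,147),interpolation=cv2.INTER_CUBIC); b=cv2.resize(b,(800,385),interpolation=cv2.INTER_CUBIC)
cv2.imwrite("pics/c0.png",np.vstack([a,b]))
for n in("scene","top"):
    z=np.load(f"pics/{n}0.npz"); P=points(n,z["d"]); 
    img=z["p"].astype(int); br=(img.min(-1)>140)&(np.ptp(img,axis=-1)<30)
    m=br&(P[...,2]>0.008)&(P[...,2]<0.06)&(P[...,0]>.4)&(P[...,0]<.6)&(P[...,1]<.4)
    N,l,s,c=cv2.connectedComponentsWithStats(m.astype(np.uint8))
    for i in range(1,N):
        if s[i,4]>25:
            q=P[l==i]; print(n,c[i].round(1),s[i,4],np.median(q,0).round(4),q[:,:2].min(0).round(3),q[:,:2].max(0).round(3), "zmax",np.percentile(q[:,2],90).round(3))
E
```

```text
scene [215.5 181.9] 914 [0.475  0.1402 0.0106] [ 0.419 -0.004] [0.534 0.309] zmax 0.012
scene [256.  167.4] 61 [0.5639 0.0593 0.0386] [0.536 0.047] [0.59  0.083] zmax 0.043
scene [269.8 170.1] 66 [0.5764 0.0188 0.0379] [ 0.56  -0.003] [0.593 0.038] zmax 0.044
scene [285.6 174.6] 38 [ 0.5757 -0.0358  0.0406] [ 0.565 -0.046] [ 0.592 -0.022] zmax 0.047
scene [276.1 208.7] 150 [ 0.4421 -0.0883  0.0345] [ 0.421 -0.111] [ 0.467 -0.065] zmax 0.036
scene [349.  234.9] 302 [ 0.444  -0.2891  0.0425] [ 0.417 -0.318] [ 0.475 -0.261] zmax 0.044
scene [451.4 247.7] 218 [ 0.5339 -0.4978  0.0383] [ 0.516 -0.521] [ 0.59  -0.478] zmax 0.044
scene [390.5 252.2] 121 [ 0.459  -0.3851  0.0263] [ 0.442 -0.405] [ 0.481 -0.368] zmax 0.028
top [402.2 171.8] 436 [ 0.5472 -0.5105  0.0374] [ 0.518 -0.606] [ 0.6   -0.465] zmax 0.047
top [206.8 189.6] 1164 [0.4787 0.1547 0.0126] [ 0.422 -0.004] [0.535 0.311] zmax 0.016
top [450.5 190.6] 136 [ 0.4903 -0.6974  0.0258] [ 0.467 -0.732] [ 0.519 -0.647] zmax 0.031
top [336.3 199.6] 214 [ 0.4482 -0.2851  0.0438] [ 0.42  -0.316] [ 0.479 -0.257] zmax 0.047
top [363.9 196.4] 73 [ 0.465  -0.3845  0.0278] [ 0.445 -0.403] [ 0.484 -0.363] zmax 0.031
top [275.7 199.3] 135 [ 0.4476 -0.0844  0.036 ] [ 0.424 -0.108] [ 0.469 -0.061] zmax 0.039
```

View pics/c0.png

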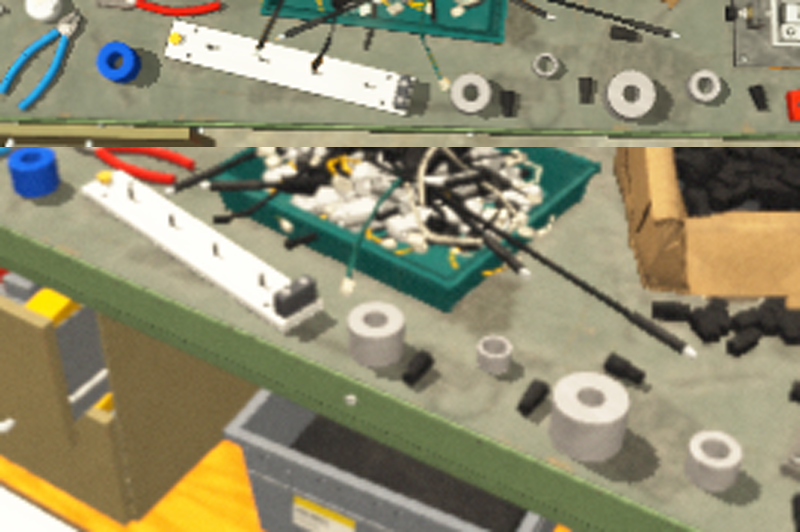

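The block-shaped stop is at the rail's right end, top (255,200), and the brass screw at its left end, (167,180). The four grey bushes in the top view:
- 60 mm at (337,200)
- 50 mm at (277,200)
- 40 mm at (365,198)
- 30 mm at (305,189)

The blue ring at (145,187) is the decoy, so I leave it alone. The enlarged crop confirms all of this. Next I measure positions.

```bash
cat >> h.py <<'E'
def bush(n,p,d,xy,h,r,base=0.):
    P=points(n,d); z=base+h; g=p.astype(int)
    m=(abs(P[...,2]-z)<.006)&(np.hypot(P[...,0]-xy[0],P[...,1]-xy[1])<r+.02)&(np.ptp(g,axis=-1)<40)&(g.min(-1)>90)
    c=cv2.findContours(m.astype(np.uint8),cv2.RETR_EXTERNAL,cv2.CHAIN_APPROX_NONE)[0]
    if not c: return None
    c=max(c,key=len)[:,0]; w=np.array([onplane(n,u,v,z)[:2] for u,v in c],np.float32)
    (a,b),R=cv2.minEnclosingCircle(w); return np.round([a,b,R],4)
B={60:((.446,-.287),.044),50:((.445,-.086),.036),40:((.462,-.385),.028),30:((.48,-.18),.020)}
E
python3 - <<'E'
from h import *
B[30]=(tuple(onplane("top",305,189,.02)[:2]),.02)
print(onplane("scene",317,216,.02))
for n in("scene","top"):
    z=np.load(f"pics/{n}0.npz"); p,d=z["p"],z["d"]
    for k,(xy,h) in B.items(): print(n,k,bush(n,p,d,xy,h,k/2000))
    P=points(n,d); g=p.astype(int)
    m=(g.min(-1)>140)&(abs(P[...,2]-.012)<.007)&(P[...,0]>.4)&(P[...,0]<.56)&(P[...,1]>-.05)&(P[...,1]<.33)
    m=cv2.morphologyEx(m.astype(np.uint8),cv2.MORPH_OPEN,np.ones((3,3)))
    c=max(cv2.findContours(m,0,1)[0],key=cv2.contourArea)[:,0]
    w=np.array([onplane(n,u,v,.012)[:2] for u,v in c],np.float32); print("rail",cv2.minAreaRect(w))
    st=(g.max(-1)<110)&(P[...,2]>.03)&(P[...,2]<.042)&(np.hypot(P[...,0]-.435,P[...,1]-.01)<.05); print("stop",P[st].mean(0),st.sum())
    sc=(g[...,0]-g[...,2]>70)&(P[...,2]>.01)&(P[...,2]<.03)&(P[...,0]>.45)&(P[...,0]<.56)&(P[...,1]>.2)&(P[...,1]<.33); print("screw",P[sc].mean(0),sc.sum())
    # obstacles near the rail
    ob=(P[...,2]>.02)&(P[...,2]<.35)&(P[...,0]>.38)&(P[...,0]<.62)&(P[...,1]>-.05)&(P[...,1]<.33)
    H=np.zeros((12,19)); q=P[ob]; np.maximum.at(H,(((q[:,0]-.38)/.02).astype(int).clip(0,11),((q[:,1]+.05)/.02).astype(int).clip(0,18)),q[:,2]*1000); print(H.astype(int))
E
```

```text
[ 0.48763937 -0.18404296  0.02      ]
scene 60 [ 0.4416 -0.2889  0.0326]
scene 50 [ 0.4414 -0.0905  0.0271]
scene 40 [ 0.4573 -0.3865  0.022 ]
scene 30 [ 0.4818 -0.1856  0.0158]
rail ((0.4737144410610199, 0.14717018604278564), (0.317764550447464, 0.053698133677244186), 77.46843719482422)
stop [ 0.43926407 -0.00737223  0.03256963] 20
screw [0.51881144 0.29397908 0.01557097] 25
[[  0   0   0   0   0   0   0   0   0   0   0   0   0   0   0   0   0   0
    0]
 [  0   0   0   0   0   0   0   0   0   0   0   0   0   0   0   0   0   0
    0]
 [  0   0  36   0   0   0   0   0   0   0   0   0   0   0   0   0   0   0
    0]
 [ 56  35  36   0  23   0   0   0   0   0   0   0   0   0   0   0   0   0
    0]
 [ 53  34  35   0   0   0   0  58  54   0   0   0   0   0   0   0   0   0
    0]
 [ 53   0   0   0  35   0   0  54   0   0   0  55   0   0  20  22   0   0
    0]
 [ 50  57  45  43  32  31  59  64  63  64  59  57   0   0  21  23  20  20
    0]
 [ 81  76  98  98  47  69  68  67  64  61  63   0   0   0   0   0   0   0
    0]
 [ 81  98  99  96  95  86  69  70  68  61  63  35   0   0   0   0   0   0
[... 866 characters left out ...]
   0   0   0   0   0   0   0   0   0   0   0
    0]
 [ 61   0  39   0   0   0  20  56  59   0   0   0   0   0   0   0   0   0
    0]
 [ 57  55   0   0   0  39   0  58  55   0   0  61   0   0   0   0   0   0
    0]
 [ 48  59   0   0  34  34   0  60  68  67  61  62   0   0  21  28   0  24
    0]
 [ 82  78 100 102  51  51  73  71  67  60  66  62   0   0   0   0   0   0
    0]
 [ 79  87 100 100 101  89  71  71  51  64  67  50   0   0   0   0   0   0
    0]
 [ 95  98 102  97  99  85  77  60  86  86  61  54   0   0   0   0   0   0
    0]
 [ 95  97  94  95 120 102  88  94  91  90  51  49   0   0 110 116 114 118
  117]
 [101  96 103 121 123 102 111 100  93  90 107 112 114 114 114 113 113 113
  115]]
```

```bash
python3 - <<'E'
from h import *
a=cv2.imread("pics/top0.png")[165:215,155:270]; b=cv2.imread("pics/scene0.png")[145:225,170:290]
a=cv2.resize(a,(700,304),interpolation=cv2.INTER_CUBIC); b=cv2.resize(b[:,:],(420,280),interpolation=cv2.INTER_CUBIC)
o=np.zeros((590,700,3),np.uint8); o[:304]=a; o[308:588,:420]=b
cv2.imwrite("pics/c1.png",o)
e=np.array([.2155,.9765]); f=np.array([.9765,-.2155])
for n,c in(("scene",(.4755,.151)),("top",(.481,.156))):
    z=np.load(f"pics/{n}0.npz"); P=points(n,z["d"]); r=P[...,:2]-c; A=r@e; X=r@f
    m=(P[...,2]>.03)&(abs(A)<.14)&(X>-.08)&(X<.05)
    H={}
    for v,u in zip(*np.nonzero(m)): print(n[0],u,v,"along%4d across%4d z%3d"%tuple((1000*np.array([A[v,u],X[v,u],P[v,u,2]])).round()),end=" | ") if X[v,u]<.027 else 0
    print()
E
```

```text
s 211 161 along  31 across  20 z 56 | s 212 161 along  31 across  23 z 55 | s 213 161 along  24 across  22 z 58 | s 208 162 along  34 across  11 z 56 | s 209 162 along  33 across  14 z 55 | s 210 162 along  30 across  15 z 56 | s 211 162 along  28 across  18 z 55 | s 212 162 along  27 across  20 z 55 | s 213 162 along  23 across  21 z 56 | s 214 162 along  25 across  26 z 52 | s 207 163 along  34 across   7 z 54 | s 208 163 along  35 across  11 z 52 | s 209 163 along  28 across  10 z 55 | s 211 163 along  27 across  16 z 53 | s 212 163 along  25 across  19 z 53 | s 213 163 along  25 across  22 z 51 | s 214 163 along  25 across  26 z 49 | s 218 163 along   5 across  26 z 59 | s 205 164 along  37 across   2 z 51 | s 206 164 along  33 across   2 z 53 | s 207 164 along  32 across   5 z 53 | s 208 164 along  27 across   5 z 55 | s 209 164 along  25 across   8 z 54 | s 210 164 along  29 across  14 z 50 | s 211 164 along  26 across  15 z 51 | s 206 165 along  31 across   1 z 51 | s 207 165 along  29 across   3 z 51 | s 208 165 along  29 across   6 z 50 | s 209 165 along  29 across  10 z 48 
[... 2380 characters left out ...]
cross  15 z 57 | t 198 187 along  25 across  -2 z 30 | t 217 187 along -42 across   9 z 55 | t 218 187 along -46 across  10 z 57 | t 219 187 along -49 across  11 z 58 | t 220 187 along -52 across  12 z 55 | t 216 188 along -40 across   5 z 59 | t 217 188 along -43 across   6 z 55 | t 218 188 along -46 across   7 z 53 | t 219 188 along -49 across   8 z 54 | t 220 188 along -51 across  10 z 44 | t 216 189 along -41 across   2 z 59 | t 217 189 along -44 across   3 z 56 | t 218 189 along -47 across   3 z 57 | t 219 189 along -50 across   5 z 55 | t 216 190 along -42 across  -1 z 57 | t 217 190 along -45 across  -1 z 59 | t 218 190 along -48 across   0 z 56 | t 218 191 along -49 across  -3 z 55 |
```

View pics/c1.png

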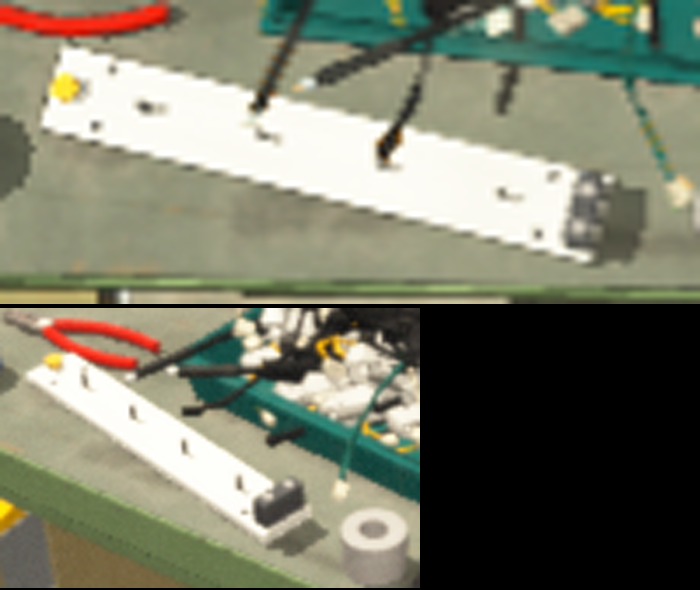

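```bash
python3 - <<'E'
from h import *
for u,v in((195.1,167.9),(209.4,176.7),(223.4,186.7),(239.1,197)): print("s",onplane("scene",u,v,.012).round(4))
for u,v in((179,182.4),(238,196.5)): print("t",onplane("top",u,v,.026).round(4),onplane("top",u,v,.012).round(4))
# arm check: tool tip projected
o=env.get_obs(); print(proj("scene",o["tool_pos"]),proj("top",o["tool_pos"]),o["qpos"])
E
```

```text
s [0.4962 0.2418 0.012 ]
s [0.4834 0.1736 0.012 ]
s [0.4663 0.1066 0.012 ]
s [0.4518 0.0394 0.012 ]
t [0.4996 0.2477 0.026 ] [0.5022 0.2508 0.012 ]
t [0.4552 0.0435 0.026 ] [0.4573 0.0443 0.012 ]
(np.float64(518.2163377315638), np.float64(318.3299240836726)) (np.float64(459.86960503718046), np.float64(268.4718023781091)) [69.96347931 18.43416719 -4.01589839 83.16736853  1.29637709 78.5409532
 -3.25938419]
```

Emit:
drive_tool(moves=[6,-4.2,0.5,5,87,6,-4.2,0.5,5,87,6,-4.2,0.5,5,87,6,-4.2,0.5,5,87,6,-4.2,0.5,5,87])

```text
time_s: 0.72
tool_pos: [0.3967, -0.3629, 0.2021]
tool_rot: [-180.0, 0.0, -29.4]
force: [-0.2, -1.4, -0.5]
grip_width: 0.0868
grasp_force: 0.0
```

```bash
cat >> h.py <<'E'
def go(x,y,z,yaw=None):
    o=env.get_obs(); p=np.array(o["tool_pos"]); w=np.radians(o["tool_rot"][2]); d=np.array([x,y,z])-p
    X=np.array([np.cos(w),np.sin(w),0]); Y=np.array([np.sin(w),-np.cos(w),0])
    t=0 if yaw is None else (np.degrees(w)-yaw+180)%360-180
    print("pos",p.round(4),"rot",np.round(o["tool_rot"],1),"t",round(o["time_s"],2),"q",np.round(o["qpos"]),"F",np.round(o["force"],1),"grip",round(o["grip_width"],4),round(float(o["grasp_force"]),1))
    print("units",np.round([d@X/.04,d@Y/.04,-d[2]/.04,t/10],2))
E
python3 -c "
from h import *
go(.4465,-.287,.1,-57.3)"
```

```text
pos [ 0.3967 -0.3629  0.2021] rot [-180.     0.   -29.4] t 0.72 q [ 49.   6. -10. 101.   1.  74. -81.] F [-0.2 -1.4 -0.5] grip 0.0868 0.0
units [ 0.15 -2.26  2.55  2.79]
```

Emit:
drive_tool(moves=[0.15,-2.26,1,-5,87,0.15,-2.26,1,-5,87,0.15,-2.26,1,-5,87,0.15,-2.26,1,-5,87,0.15,-2.26,1,-5,87])

```text
time_s: 1.35
tool_pos: [0.4448, -0.2887, 0.162]
tool_rot: [-180.0, 0.0, 21.1]
force: [0.7, -0.2, -0.8]
grip_width: 0.0872
grasp_force: 0.0
```

Emit:
drive_tool(moves=[0,0,0.2,-5,87,0,0,0.2,-5,87,0,0,0.2,-5,87,0,0,0.2,-5,87,0,0,0.2,-5,87])

```text
time_s: 1.98
tool_pos: [0.4447, -0.2889, 0.1541]
tool_rot: [-180.0, -0.0, 71.1]
force: [0.0, -0.4, 0.1]
grip_width: 0.0871
grasp_force: 0.0
```

Emit:
drive_tool(moves=[0,0,0.2,-5,87,0,0,0.2,-5,87,0,0,0.2,-5,87,0,0,0.2,-5,87,0,0,0.2,-5,87])

```text
time_s: 2.6
tool_pos: [0.4447, -0.2889, 0.1461]
tool_rot: [-180.0, -0.0, 121.1]
force: [-0.0, 0.8, -1.1]
grip_width: 0.087
grasp_force: 0.0
```

```bash
python3 -c "
from h import *
go(.4465,-.287,.018,122.7)
for n in ('scene','top'):
    p,d=save(n,f'pics/{n}1.png')
    cv2.imwrite(f'pics/x{n}1.png',cv2.resize(p[...,::-1][(130 if n=='top' else 150):(230 if n=='top' else 300),(270 if n=='top' else 270):(400 if n=='top' else 470)],(600,450),interpolation=cv2.INTER_CUBIC))
"
```

```text
pos [ 0.4447 -0.2889  0.1461] rot [-180.    -0.   121.1] t 2.6 q [ 52.   8. -24. 105.   4.  67.  58.] F [-0.   0.8 -1.1] grip 0.087 0.0
units [ 0.02  0.06  3.2  -0.16]
```

View pics/xscene1.png

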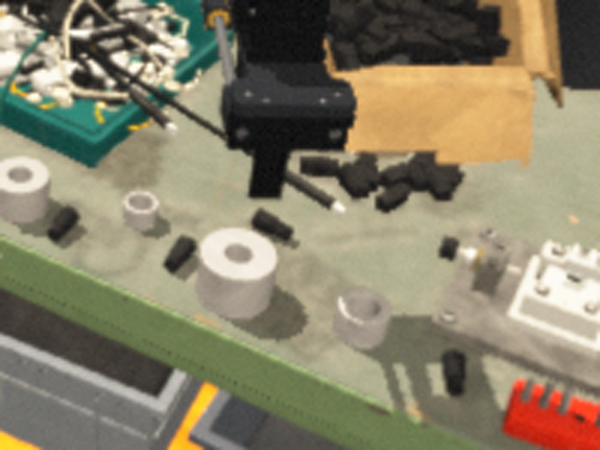

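The gripper hangs over the 60 bush, whose bore is at crop pixel (238,253), and the way down is clear. I descend and grip.

Emit:
drive_tool(moves=[0,0.05,1.5,0,87,0,0.05,3.2,0,87,0,0.05,3.2,0,87,0,0.05,3.2,0,55,0,0.05,3.2,0,55], squeeze=25)

```text
time_s: 3.32
tool_pos: [0.4489, -0.2893, 0.0214]
tool_rot: [179.9, 0.3, 120.8]
force: [-1.1, -0.3, 0.5]
grip_width: 0.0743
grasp_force: 0.0
```

Emit:
drive_tool(moves=[0,0,0,0,55,0,0,0,0,55,0,0,0,0,55,0,0,-0.2,0,55,0,0,-0.5,0,55])

```text
time_s: 3.95
tool_pos: [0.4457, -0.2875, 0.0383]
tool_rot: [-179.9, -0.1, 120.8]
force: [-0.1, -0.0, -3.7]
grip_width: 0.0601
grasp_force: 25.0
```

```bash
python3 -c "
from h import *
go(.4535,.0415,.12,122.7)"
```

```text
pos [ 0.4457 -0.2875  0.0383] rot [-1.799e+02 -1.000e-01  1.208e+02] t 3.95 q [ 51.  15. -24. 111.   7.  55.  55.] F [-0.1 -0.  -3.7] grip 0.0601 25.0
units [ 6.96  4.38 -2.04 -0.19]
```

Emit:
drive_tool(moves=[0,0,-2,0,55,2.3,1.5,-2,-0.2,55,4.6,2.9,-2,-0.2,55,6.9,4.3,-2,-0.2,55,6.95,4.38,-2,-0.2,55])

```text
time_s: 4.58
tool_pos: [0.4523, -0.0371, 0.1173]
tool_rot: [180.0, 0.1, 122.8]
force: [1.1, 0.8, -3.5]
grip_width: 0.0601
grasp_force: 25.0
```

Emit:
drive_tool(moves=[0,0,0,0,55,0,0,0,0,55,0,0,0,0,55,0,0,0,0,55])

```text
time_s: 5.08
tool_pos: [0.4525, -0.0402, 0.1166]
tool_rot: [-180.0, -0.0, 122.7]
force: [0.0, -0.6, -4.4]
grip_width: 0.0599
grasp_force: 25.0
```

```bash
python3 -c "
from h import *
go(.4535,.0415,.05,122.7)
for n in ('scene','top'): save(n,f'pics/{n}2.png')
a=cv2.imread('pics/scene2.png')[130:250,180:340]; cv2.imwrite('pics/x2.png',cv2.resize(a,(640,480),interpolation=cv2.INTER_CUBIC))"
```

```text
pos [ 0.4525 -0.0402  0.1166] rot [-180.    -0.   122.7] t 5.08 q [ 39.   1. -37. 116.   1.  63.  34.] F [ 0.  -0.6 -4.4] grip 0.0599 25.0
units [1.71 1.12 1.67 0.  ]
```

View pics/x2.png

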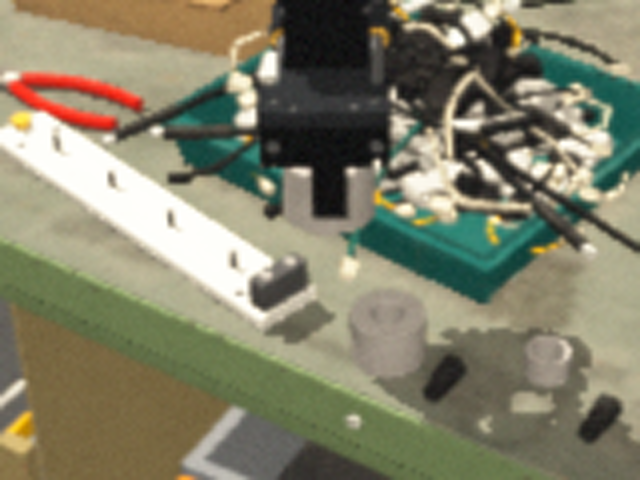

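Emit:
drive_tool(moves=[0.9,0.6,0,0,55,1.71,1.12,0,0,55,1.71,1.12,0.9,0,55,1.71,1.12,0.9,0,55,1.71,1.12,0.9,0,55])

```text
time_s: 5.8
tool_pos: [0.4537, 0.0421, 0.0814]
tool_rot: [180.0, 0.0, 122.8]
force: [-0.0, -0.3, -3.6]
grip_width: 0.0602
grasp_force: 25.0
```

```bash
python3 -c "
from h import *
go(.4535,.0415,.0445,122.7)
for n in ('scene','top'): save(n,f'pics/{n}3.png')
a=cv2.imread('pics/scene3.png')[120:220,180:310]; b=cv2.imread('pics/top3.png')[160:220,190:290]
a=cv2.resize(a,(520,400),interpolation=cv2.INTER_CUBIC);b=cv2.resize(b,(260,156),interpolation=cv2.INTER_CUBIC)
o=np.zeros((400,790,3),np.uint8);o[:,:520]=a;o[:156,530:]=b;cv2.imwrite('pics/x3.png',o)"
```

```text
pos [0.4537 0.0421 0.0814] rot [180.    0.  122.8] t 5.8 q [ 33.   4. -42. 118.   3.  59.  22.] F [-0.  -0.3 -3.6] grip 0.0602 25.0
units [-0.01 -0.01  0.92  0.01]
```

View pics/x3.png

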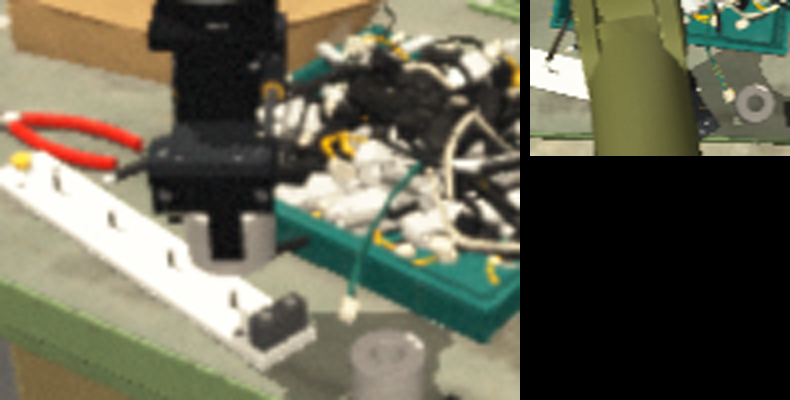

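```bash
python3 -c "
from h import *
z=.0629
p=onplane('scene',180+232/4,120+271/4,z); l=onplane('scene',180+187.5/4,120+245/4,z); r=onplane('scene',180+277/4,120+245/4,z)
print(p,(l+r)/2,np.linalg.norm(l-r)); d=p[:2]-np.array([-.2237,-.5135]); d/=np.linalg.norm(d); print(p[:2]+.03*d)"
```

```text
[0.43138941 0.02413741 0.0629    ] [0.45517724 0.04180777 0.0629    ] 0.06080094367507554
[0.45457939 0.04316962]
```

Emit:
drive_tool(moves=[-0.03,-0.08,0.4,0,55,-0.03,-0.08,0.8,0,55,-0.03,-0.08,1.1,0,55,-0.03,-0.08,1.2,0,55,-0.03,-0.08,1.24,0,55])

```text
time_s: 6.52
tool_pos: [0.4494, 0.04, 0.032]
tool_rot: [-179.7, -0.1, 122.8]
force: [-13.9, -0.4, 25.5]
grip_width: 0.0601
grasp_force: 25.3
```

Emit:
drive_tool(moves=[0,0,0.0,0,55,0,0,0.03,0,55,0,0,0.03,0,55])

```text
time_s: 6.9
tool_pos: [0.4495, 0.04, 0.0319]
tool_rot: [-179.7, -0.1, 122.8]
force: [-13.4, -0.1, 24.9]
grip_width: 0.0599
grasp_force: 25.3
```

```bash
python3 -c "
from h import *
go(.452,.039,.0305,122.7); print(env.get_obs()['wrist_torque'])
save('scene','pics/scene4.png')
a=cv2.imread('pics/scene4.png')[120:220,180:310]
cv2.imwrite('pics/x4.png',cv2.resize(a,(780,600),interpolation=cv2.INTER_CUBIC))"
```

```text
pos [0.4495 0.04   0.0319] rot [-1.797e+02 -1.000e-01  1.228e+02] t 6.9 q [ 31.   9. -42. 121.   8.  53.  18.] F [-13.4  -0.1  24.9] grip 0.0599 25.3
units [-0.05  0.04  0.04  0.01]
[-0.25819287  3.09167899 -0.18388127]
```

View pics/x4.png

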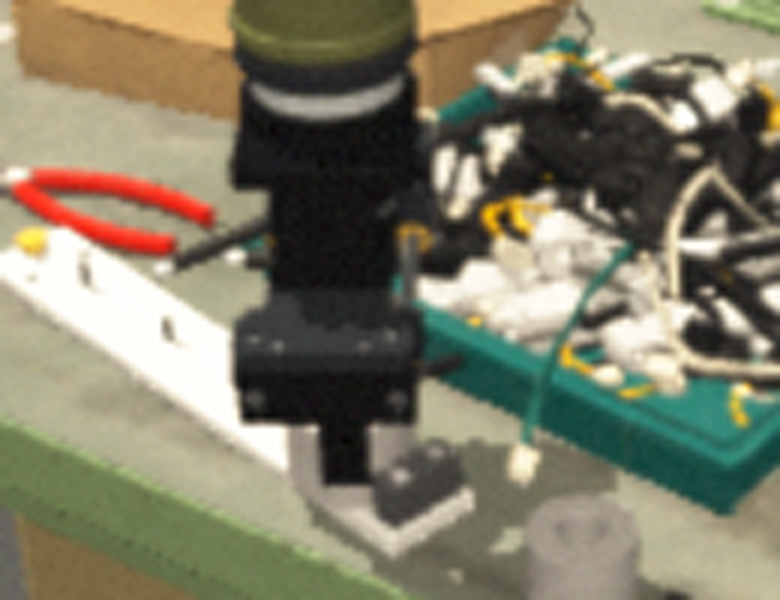

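Emit:
drive_tool(moves=[0,0,-0.1,0,55,0,0,-0.1,0,55])

```text
time_s: 7.2
tool_pos: [0.4503, 0.0405, 0.0336]
tool_rot: [-179.9, -0.1, 122.8]
force: [-2.0, 2.4, -2.6]
grip_width: 0.0602
grasp_force: 25.8
```

```bash
python3 -c "
from h import *
go(.452,.039,.0305,122.7); print(env.get_obs()['wrist_torque'])
p=onplane('scene',180+345/6,120+502/6,.0135); d=p[:2]-np.array([-.2237,-.5135]); d/=np.linalg.norm(d); print(p[:2]+.03*d)"
```

```text
pos [0.4503 0.0405 0.0336] rot [-1.799e+02 -1.000e-01  1.228e+02] t 7.2 q [ 32.   9. -42. 121.   7.  53.  19.] F [-2.   2.4 -2.6] grip 0.0602 25.8
units [-0.05  0.01  0.08  0.01]
[ 0.42640163  0.61569526 -0.1586123 ]
[0.44743701 0.04335569]
```

Emit:
drive_tool(moves=[0,0,0.03,0,70,0,0,0.03,0,70,0,0,0.03,0,70])

```text
time_s: 7.58
tool_pos: [0.4524, 0.0406, 0.0332]
tool_rot: [179.9, 0.0, 122.9]
force: [-0.2, 3.8, -0.2]
grip_width: 0.0696
grasp_force: 1.3
```

Emit:
drive_tool(moves=[0,0,-0.5,0,70,0,0,-1.2,0,70,0,0,-2,0,70,0,0,-2.5,0,70,0,0,-2.5,0,87])

```text
time_s: 8.2
tool_pos: [0.4532, 0.0392, 0.1345]
tool_rot: [179.8, 0.2, 122.8]
force: [0.2, 0.0, -0.4]
grip_width: 0.0747
grasp_force: 0.0
```

```bash
python3 -c "
from h import *
go(.4435,-.0895,.12,122.7)
p,d=save('scene','pics/scene5.png')
print(bush('scene',p,d,(.452,.04),.044,.03,.012))
a=p[150:230,180:300,::-1]
cv2.imwrite('pics/x5.png',cv2.resize(a,(780,520),interpolation=cv2.INTER_CUBIC))"
```

```text
pos [0.4532 0.0392 0.1345] rot [179.8   0.2 122.8] t 8.2 q [ 34.  -1. -42. 115.  -0.  65.  25.] F [ 0.2  0.  -0.4] grip 0.0747 0.0
units [-2.57 -1.95  0.36  0.01]
[0.4448 0.0366 0.0333]
```

View pics/x5.png

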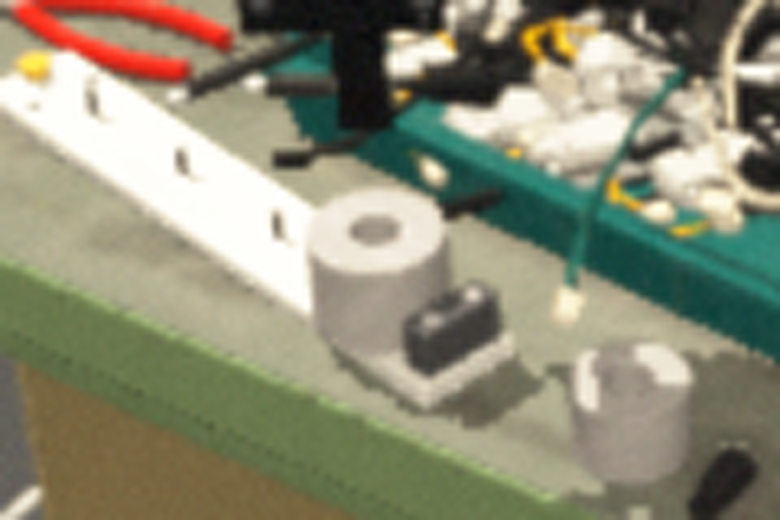

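Emit:
drive_tool(moves=[-2.55,-1.93,1,0,87,-2.55,-1.93,1,0,87,-2.55,-1.93,1,0,87,-2.55,-1.93,1,0,87,-2.55,-1.93,1,0,87])

```text
time_s: 8.88
tool_pos: [0.4421, -0.086, 0.0928]
tool_rot: [180.0, -0.0, 123.0]
force: [0.3, 0.2, -0.3]
grip_width: 0.0871
grasp_force: 0.0
```

```bash
python3 -c "
from h import *
go(.4445,-.088,.015,122.7)"
```

```text
pos [ 0.4421 -0.086   0.0928] rot [180.  -0. 123.] t 8.88 q [ 42.   2. -34. 118.   1.  60.  40.] F [ 0.3  0.2 -0.3] grip 0.0871 0.0
units [-0.08  0.02  1.94  0.03]
```

Emit:
drive_tool(moves=[-0.07,0.03,0.9,0,87,-0.07,0.03,1.9,0,87,-0.07,0.03,1.95,0,87,-0.07,0.03,1.95,0,45,-0.07,0.03,1.95,0,45])

```text
time_s: 9.5
tool_pos: [0.4457, -0.0893, 0.0165]
tool_rot: [179.9, 0.2, 122.9]
force: [0.3, 0.0, 0.4]
grip_width: 0.0744
grasp_force: 0.0
```

Emit:
drive_tool(moves=[0,0,0,0,45,0,0,0,0,45,0,0,0,0,45,0,0,0,0,45,0,0,-0.2,0,45])

```text
time_s: 10.12
tool_pos: [0.4427, -0.0891, 0.0221]
tool_rot: [-179.9, -0.1, 122.9]
force: [0.3, 0.6, -2.8]
grip_width: 0.0489
grasp_force: 25.0
```

Emit:
drive_tool(moves=[0,0,-0.5,0,45,0,0,-1.2,0,45,0,0,-2.2,0,45,0,0,-2.6,0,45])

```text
time_s: 10.62
tool_pos: [0.4448, -0.0896, 0.1285]
tool_rot: [179.9, 0.1, 122.8]
force: [0.1, 0.7, -2.9]
grip_width: 0.0492
grasp_force: 25.0
```

```bash
python3 -c "
from h import *
go(.468,.108,.12,122.7)"
```

```text
pos [ 0.4448 -0.0896  0.1285] rot [1.799e+02 1.000e-01 1.228e+02] t 10.62 q [ 43.  -0. -35. 116.  -0.  64.  41.] F [ 0.1  0.7 -2.9] grip 0.0492 25.0
units [3.84 3.17 0.21 0.01]
```

Emit:
drive_tool(moves=[1.3,1.05,0,0,45,2.6,2.1,0,0,45,3.84,3.17,0,0,45,3.84,3.17,0,0,45,3.84,3.17,0,0,45])

```text
time_s: 11.25
tool_pos: [0.4665, 0.1088, 0.1258]
tool_rot: [-179.9, -0.1, 123.0]
force: [0.4, -0.4, -2.2]
grip_width: 0.0492
grasp_force: 25.0
```

```bash
python3 -c "
from h import *
go(.468,.108,.043,122.7)
p,d=save('scene','pics/scene6.png')
P=points('scene',d);m=(np.hypot(P[...,0]-.449,P[...,1]-.038)<.028)&(P[...,2]>.045)&(P[...,2]<.065); print(np.percentile(P[m][:,2],[10,50,90]),m.sum())
a=p[100:220,180:310,::-1]
cv2.imwrite('pics/x6.png',cv2.resize(a,(650,600),interpolation=cv2.INTER_CUBIC))"
```

```text
pos [0.4665 0.1088 0.1258] rot [-1.799e+02 -1.000e-01  1.230e+02] t 11.25 q [ 29.   5. -47. 112.   4.  65.  14.] F [ 0.4 -0.4 -2.2] grip 0.0492 25.0
units [-0.04  0.02  2.07  0.03]
[0.04873392 0.05415243 0.05575955] 222
```

View pics/x6.png

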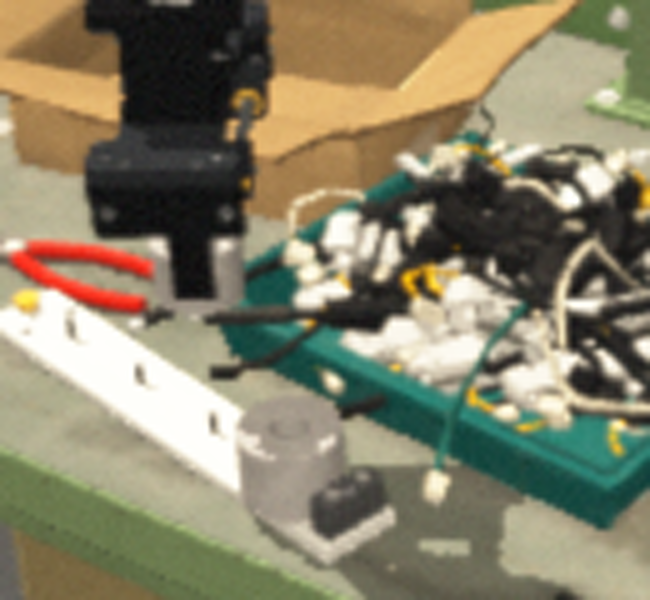

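```bash
python3 -c "
from h import *
p=onplane('scene',180+200/5,100+317/5,.111); d=p[:2]-np.array([-.2237,-.5135]); d/=np.linalg.norm(d); print(p[:2]+.025*d)"
```

```text
[0.46119798 0.10585396]
```

Emit:
drive_tool(moves=[-0.02,0.03,0.6,0,45,-0.02,0.03,1.1,0,45,-0.02,0.03,1.2,0,45,-0.02,0.03,1.3,0,45,-0.02,0.03,1.35,0,45])

```text
time_s: 11.92
tool_pos: [0.4693, 0.108, 0.0731]
tool_rot: [180.0, 0.0, 122.8]
force: [0.1, 0.3, -3.7]
grip_width: 0.0492
grasp_force: 25.0
```

Emit:
drive_tool(moves=[0,0,0.1,0,45,0,0,0.15,0,45])

```text
time_s: 12.18
tool_pos: [0.4689, 0.1086, 0.0667]
tool_rot: [180.0, 0.0, 122.9]
force: [-0.8, 0.1, -2.0]
grip_width: 0.0493
grasp_force: 25.0
```

Emit:
drive_tool(moves=[-0.02,0,0.2,0,45,-0.02,0,0.4,0,45,-0.02,0,0.5,0,45,-0.02,0,0.5,0,45])

```text
time_s: 12.68
tool_pos: [0.4689, 0.1079, 0.0463]
tool_rot: [-180.0, -0.0, 122.9]
force: [0.1, -0.8, -2.1]
grip_width: 0.0492
grasp_force: 25.0
```

Emit:
drive_tool(moves=[0,0,0.1,0,45,0,0,0.2,0,45,0,0,0.25,0,45])

```text
time_s: 13.05
tool_pos: [0.4691, 0.1078, 0.0364]
tool_rot: [-180.0, -0.0, 122.8]
force: [0.2, 0.4, -2.4]
grip_width: 0.049
grasp_force: 25.0
```

Emit:
drive_tool(moves=[0,0,0.1,0,45,0,0,0.16,0,45,0,0,0.19,0,45])

```text
time_s: 13.42
tool_pos: [0.4692, 0.1079, 0.029]
tool_rot: [-180.0, -0.0, 122.8]
force: [-0.6, -0.1, -2.7]
grip_width: 0.049
grasp_force: 25.0
```

Emit:
drive_tool(moves=[0,0,0.04,0,45,0,0,0.04,0,45])

```text
time_s: 13.68
tool_pos: [0.4693, 0.1079, 0.0275]
tool_rot: [-180.0, 0.0, 122.8]
force: [0.4, -0.1, -2.6]
grip_width: 0.0491
grasp_force: 25.0
```

Emit:
drive_tool(moves=[0,0,0.03,0,45,0,0,0.03,0,45,0,0,0.03,0,62,0,0,0.03,0,62,0,0,0.03,0,62])

```text
time_s: 14.3
tool_pos: [0.4695, 0.1079, 0.0264]
tool_rot: [180.0, 0.0, 122.8]
force: [-0.8, 0.5, -0.2]
grip_width: 0.0609
grasp_force: 0.0
```

Emit:
drive_tool(moves=[0,0,-0.4,0,62,0,0,-1.2,0,62,0,0,-2.2,0,62,0,0,-2.7,0,80,0,0,-2.7,0,80])

```text
time_s: 14.92
tool_pos: [0.4709, 0.1082, 0.1366]
tool_rot: [179.8, 0.2, 122.8]
force: [-0.4, 0.6, 0.2]
grip_width: 0.0742
grasp_force: 0.0
```

```bash
python3 -c "
from h import *
go(.4605,-.385,.12,150)
p,d=save('scene','pics/scene7.png')
print(bush('scene',p,d,(.468,.108),.036,.025,.012),bush('scene',p,d,(.45,.04),.044,.03,.012))
a=p[140:230,180:300,::-1]
cv2.imwrite('pics/x7.png',cv2.resize(a,(780,585),interpolation=cv2.INTER_CUBIC))"
```

```text
pos [0.4709 0.1082 0.1366] rot [179.8   0.2 122.8] t 14.93 q [ 30.   4. -48. 111.   4.  66.  14.] F [-0.4  0.6  0.2] grip 0.0742 0.0
units [-10.22  -6.9    0.42  -2.72]
[0.4654 0.1038 0.0271] [0.4462 0.0344 0.0341]
```

View pics/x7.png

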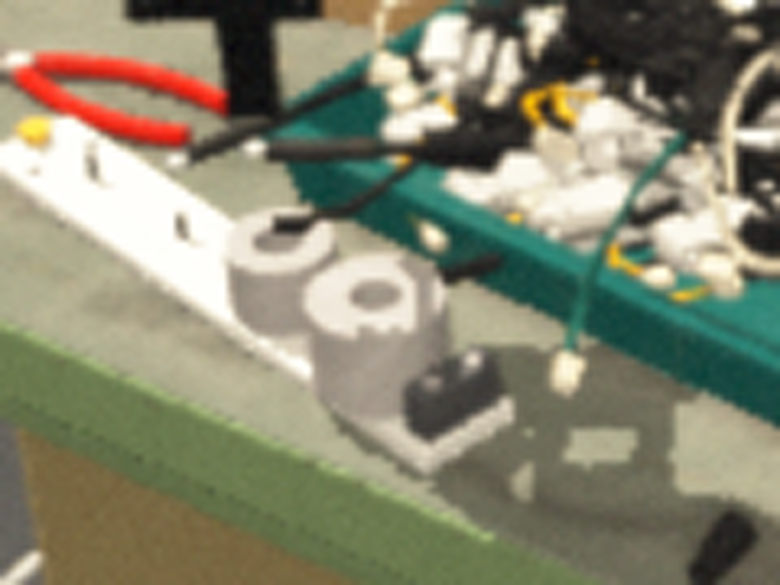

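Emit:
drive_tool(moves=[-10.2,-6.9,0.4,-4.4,62,-10.2,-6.9,0.4,-4.4,62,-10.2,-6.9,0.4,-4.4,62,-10.2,-6.9,0.4,-4.4,62,-10.2,-6.9,0.4,-4.4,62])

```text
time_s: 15.6
tool_pos: [0.4638, -0.1679, 0.1243]
tool_rot: [180.0, -0.1, 167.2]
force: [1.1, 0.5, 0.7]
grip_width: 0.062
grasp_force: 0.0
```

```bash
python3 -c "
from h import *
go(.4605,-.385,.1,167.6)"
```

```text
pos [ 0.4638 -0.1679  0.1243] rot [ 1.800e+02 -1.000e-01  1.672e+02] t 15.6 q [ 50.   6. -34. 111.   4.  65.  91.] F [1.1 0.5 0.7] grip 0.062 0.0
units [-1.12 -5.31  0.61 -0.04]
```

```bash
python3 -c "
from h import *
go(.483,-.1845,.005,167.6)"
```

```text
pos [ 0.4638 -0.1679  0.1243] rot [ 1.800e+02 -1.000e-01  1.672e+02] t 15.6 q [ 50.   6. -34. 111.   4.  65.  91.] F [1.1 0.5 0.7] grip 0.062 0.0
units [-0.56 -0.3   2.98 -0.04]
```

Emit:
drive_tool(moves=[-0.56,-0.3,0.5,0,55,-0.56,-0.3,1.5,0,55,-0.56,-0.3,2,0,55,-0.56,-0.3,2,0,55])

```text
time_s: 16.1
tool_pos: [0.4813, -0.1827, 0.0427]
tool_rot: [179.9, -0.3, 166.9]
force: [0.5, 0.5, 0.4]
grip_width: 0.0549
grasp_force: 0.0
```

```bash
python3 -c "
from h import *
go(.483,-.1845,.006,167.6)"
```

```text
pos [ 0.4813 -0.1827  0.0427] rot [179.9  -0.3 166.9] t 16.1 q [ 48.  15. -33. 112.  10.  56.  87.] F [0.5 0.5 0.4] grip 0.0549 0.0
units [-0.05 -0.04  0.92 -0.07]
```

Emit:
drive_tool(moves=[-0.05,-0.04,0.6,0,55,-0.05,-0.04,0.9,0,55,-0.05,-0.04,0.92,0,55,-0.05,-0.04,0.92,0,24,-0.05,-0.04,0.92,0,24])

```text
time_s: 16.73
tool_pos: [0.4859, -0.186, 0.0095]
tool_rot: [-180.0, 0.1, 166.8]
force: [-0.1, -0.5, 0.2]
grip_width: 0.0423
grasp_force: 0.0
```

Emit:
drive_tool(moves=[0,0,0,0,24,0,0,0,0,24,0,0,0,0,24,0,0,0,0,24,0,0,0,0,24])

```text
time_s: 17.35
tool_pos: [0.4856, -0.1858, 0.009]
tool_rot: [-180.0, 0.0, 166.8]
force: [-0.7, -0.1, 5.3]
grip_width: 0.0284
grasp_force: 25.0
```

Emit:
drive_tool(moves=[0,0,-0.4,0,24,0,0,-1.4,0,24,0,0,-2.4,0,24,0,0,-2.8,0,24,0,0,-2.8,0,24])

```text
time_s: 17.98
tool_pos: [0.4858, -0.1861, 0.1214]
tool_rot: [-179.9, 0.1, 166.8]
force: [-0.1, -1.1, -0.3]
grip_width: 0.0284
grasp_force: 25.0
```

```bash
python3 -c "
from h import *
go(.497,.245,.12,167.6)
p,d=save('scene','pics/scene8.png')
u,v=map(int,proj('scene',env.get_obs()['tool_pos'])); print(u,v)
a=p[v-40:v+50,u-60:u+60,::-1]
cv2.imwrite('pics/x8.png',cv2.resize(a,(780,585),interpolation=cv2.INTER_CUBIC))"
```

```text
pos [ 0.4858 -0.1861  0.1214] rot [-1.799e+02  1.000e-01  1.668e+02] t 17.98 q [ 50.   9. -34. 108.   6.  64.  90.] F [-0.1 -1.1 -0.3] grip 0.0284 25.0
units [ 2.18 10.56  0.04 -0.08]
319 185
```

View pics/x8.png

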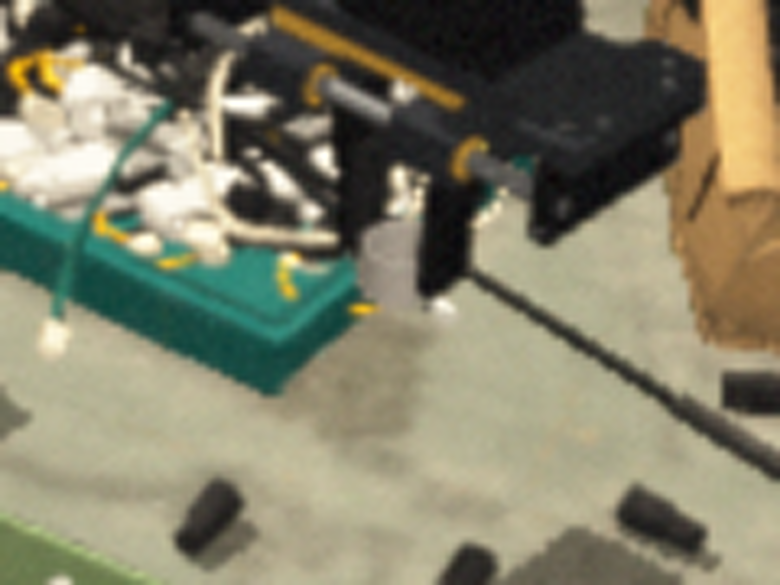

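```bash
python3 -c "
from h import *
p=onplane('scene',319-60+388/6.5,185-40+309/6.5,.1124); d=p[:2]-np.array([-.2237,-.5135]); d/=np.linalg.norm(d); print(p[:2]+.015*d)"
```

```text
[ 0.48094855 -0.18666911]
```

Emit:
drive_tool(moves=[1.1,5.3,0,-0.08,24,1.1,5.3,0,-0.08,24,1.1,5.3,0,-0.08,24,1.1,5.3,0,-0.08,24,1.1,5.3,0,-0.08,24])

```text
time_s: 18.65
tool_pos: [0.4892, 0.0336, 0.119]
tool_rot: [180.0, -0.2, 168.0]
force: [0.1, 0.5, -0.8]
grip_width: 0.0284
grasp_force: 25.0
```

```bash
python3 -c "
from h import *
go(.499,.245,.12,167.6)"
```

```text
pos [0.4892 0.0336 0.119 ] rot [180.   -0.2 168. ] t 18.65 q [ 35.   7. -44. 111.   5.  64.  67.] F [ 0.1  0.5 -0.8] grip 0.0284 25.0
units [ 0.86  5.22 -0.02  0.04]
```

Emit:
drive_tool(moves=[0.86,5.2,0,0,24,0.86,5.2,0,0,24,0.86,5.2,0,0,24,0.86,5.2,0,0,24,0.86,5.2,0,0,24])

```text
time_s: 19.27
tool_pos: [0.5008, 0.2418, 0.1191]
tool_rot: [-180.0, -0.2, 167.8]
force: [0.1, -0.7, -1.4]
grip_width: 0.0283
grasp_force: 25.0
```

```bash
python3 -c "
from h import *
go(.499,.245,.041,167.6)"
```

```text
pos [0.5008 0.2418 0.1191] rot [-180.    -0.2  167.8] t 19.27 q [ 15.  18. -50. 102.  15.  67.  38.] F [ 0.1 -0.7 -1.4] grip 0.0283 25.0
units [0.06 0.07 1.95 0.02]
```

Emit:
drive_tool(moves=[0.05,0.05,0.7,0,24,0.05,0.05,1.5,0,24,0.05,0.05,1.9,0,24,0.05,0.05,1.95,0,24,0.05,0.05,1.95,0,24])

```text
time_s: 19.9
tool_pos: [0.5008, 0.2433, 0.0433]
tool_rot: [180.0, 0.1, 167.6]
force: [-1.0, 0.9, 0.1]
grip_width: 0.0285
grasp_force: 25.0
```

```bash
python3 -c "
from h import *
go(.499,.245,.030,167.6)
p,d=save('scene','pics/scene9.png')
u,v=map(int,proj('scene',[.497,.245,.02])); print(u,v)
a=p[v-30:v+30,u-40:u+40,::-1]
cv2.imwrite('pics/x9.png',cv2.resize(a,(800,600),interpolation=cv2.INTER_CUBIC))"
```

```text
pos [0.5008 0.2433 0.0433] rot [1.800e+02 1.000e-01 1.676e+02] t 19.9 q [ 12.  23. -48. 106.  20.  59.  34.] F [-1.   0.9  0.1] grip 0.0285 25.0
units [ 0.05  0.03  0.33 -0.  ]
194 165
```

View pics/x9.png

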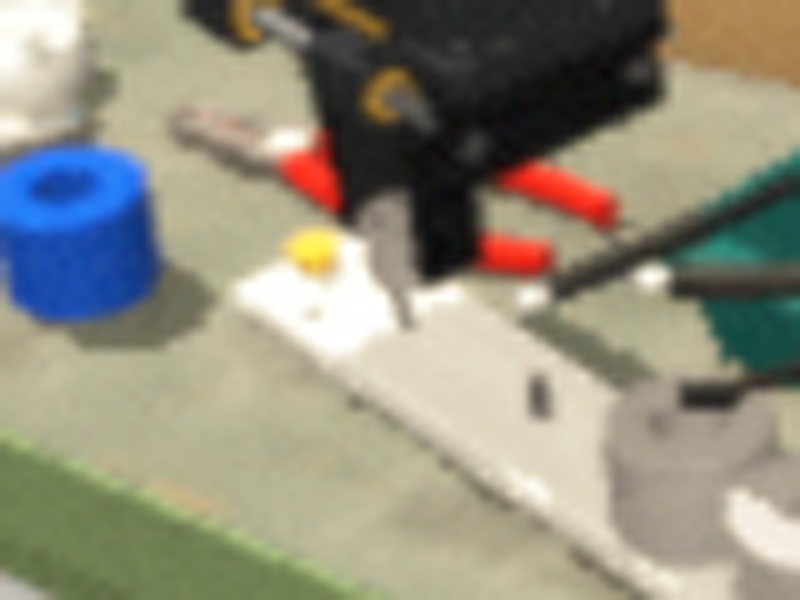

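```bash
python3 -c "
from h import *
print(onplane('scene',194.8,167.4,.012))
p=onplane('scene',193.4,164.3,.034); d=p[:2]-np.array([-.2237,-.5135]); d/=np.linalg.norm(d); print(p[:2]+.015*d)"
```

```text
[0.49780618 0.24449121 0.012     ]
[0.49510432 0.24570874]
```

Emit:
drive_tool(moves=[-0.03,0,0.15,0,24,-0.03,0,0.3,0,24,-0.03,0,0.4,0,24,-0.03,0,0.45,0,24,-0.03,0,0.45,0,24])

```text
time_s: 20.58
tool_pos: [0.5011, 0.2434, 0.0244]
tool_rot: [-180.0, -0.0, 167.7]
force: [-0.4, 0.7, 0.1]
grip_width: 0.0283
grasp_force: 25.0
```

Emit:
drive_tool(moves=[0,0,0.05,0,24,0,0,0.1,0,24,0,0,0.1,0,24])

```text
time_s: 20.95
tool_pos: [0.5014, 0.2434, 0.0211]
tool_rot: [-180.0, 0.0, 167.6]
force: [-1.1, -0.8, 3.7]
grip_width: 0.0284
grasp_force: 25.0
```

Emit:
drive_tool(moves=[0,0,0,0,44,0,0,0,0,44,0,0,0,0,44])

```text
time_s: 21.32
tool_pos: [0.5012, 0.2433, 0.0204]
tool_rot: [-180.0, -0.0, 167.6]
force: [1.2, -0.5, -0.1]
grip_width: 0.0429
grasp_force: 0.0
```

Emit:
drive_tool(moves=[0,0,-0.4,0,44,0,0,-1.2,0,44,0,0,-2.2,0,50,0,0,-2.6,0,62,0,0,-2.6,0,62])

```text
time_s: 21.95
tool_pos: [0.502, 0.2436, 0.1259]
tool_rot: [180.0, 0.1, 167.6]
force: [-0.2, -0.5, -1.2]
grip_width: 0.0595
grasp_force: 0.0
```

```bash
python3 -c "
from h import *
p,d=save('scene','pics/scene10.png'); print(bush('scene',p,d,(.498,.245),.02,.015,.012))
go(.4605,-.385,.12,167.6)"
```

```text
[0.4957 0.2382 0.0174]
pos [0.5012 0.2431 0.1245] rot [-180.     0.   167.6] t 22.0 q [ 15.  18. -51. 102.  15.  67.  38.] F [-0.2  0.3 -0.8] grip 0.0605 0.0
units [ -2.37 -15.56   0.11   0.  ]
```

Emit:
drive_tool(moves=[-0.8,-5.2,0,0,62,-0.8,-5.2,0,0,62,-0.8,-5.2,0,0,62,-0.8,-5.2,0,0,62,-0.8,-5.2,0,0,62])

```text
time_s: 22.62
tool_pos: [0.4868, 0.0309, 0.1231]
tool_rot: [-179.9, -0.2, 167.4]
force: [0.4, 0.6, -0.0]
grip_width: 0.0619
grasp_force: 0.0
```

Emit:
drive_tool(moves=[-0.8,-5.2,0,0,62,-0.8,-5.2,0,0,62,-0.8,-5.2,0,0,62,-0.8,-5.2,0,0,62,-0.8,-5.2,0,0,62])

```text
time_s: 23.25
tool_pos: [0.4746, -0.1766, 0.1236]
tool_rot: [179.9, -0.1, 167.6]
force: [-0.0, -0.2, 1.0]
grip_width: 0.062
grasp_force: 0.0
```

Emit:
drive_tool(moves=[-0.77,-5.16,0.5,0,62,-0.77,-5.16,0.5,0,62,-0.77,-5.16,0.5,0,62,-0.77,-5.16,0.5,0,62,-0.77,-5.16,0.5,0,62])

```text
time_s: 23.88
tool_pos: [0.4615, -0.3834, 0.1038]
tool_rot: [179.9, -0.0, 167.7]
force: [0.2, 0.8, 0.4]
grip_width: 0.0621
grasp_force: 0.0
```

```bash
python3 -c "
from h import *
go(.4605,-.385,.01,167.6)"
```

```text
pos [ 0.4615 -0.3834  0.1038] rot [179.9  -0.  167.7] t 23.88 q [ 61.  20. -28.  98.  10.  65. 107.] F [0.2 0.8 0.4] grip 0.0621 0.0
units [ 0.02 -0.04  2.34  0.01]
```

Emit:
drive_tool(moves=[0.02,-0.04,1,0,62,0.02,-0.04,2,0,62,0.02,-0.04,2.3,0,62,0.02,-0.04,2.35,0,62,0.02,-0.04,2.35,0,34])

```text
time_s: 24.5
tool_pos: [0.461, -0.3861, 0.0123]
tool_rot: [-179.9, 0.1, 167.7]
force: [-0.1, -0.8, 1.2]
grip_width: 0.0577
grasp_force: 0.0
```

Emit:
drive_tool(moves=[0,0,0,0,34,0,0,0,0,34,0,0,0,0,34,0,0,0,0,34,0,0,0,0,34])

```text
time_s: 25.12
tool_pos: [0.4601, -0.3866, 0.0116]
tool_rot: [-180.0, 0.1, 167.6]
force: [-0.2, 1.0, 5.6]
grip_width: 0.0392
grasp_force: 25.0
```

Emit:
drive_tool(moves=[0,0,-0.3,0,34,0,0,-1,0,34,0,0,-2,0,34,0,0,-2.8,0,34,0,0,-2.8,0,34])

```text
time_s: 25.75
tool_pos: [0.4611, -0.3876, 0.1258]
tool_rot: [-179.8, 0.3, 167.6]
force: [0.6, 0.5, -1.0]
grip_width: 0.0392
grasp_force: 25.0
```

```bash
python3 -c "
from h import *
go(.484,.176,.12,167.6)"
```

```text
pos [ 0.4611 -0.3876  0.1258] rot [-179.8    0.3  167.6] t 25.75 q [ 61.  18. -29.  97.  10.  67. 108.] F [ 0.6  0.5 -1. ] grip 0.0392 25.0
units [ 2.46 13.89  0.14  0.  ]
```

Emit:
drive_tool(moves=[0.9,5.1,0,0,34,0.9,5.1,0,0,34,0.9,5.1,0,0,34,0.9,5.1,0,0,34,0.9,5.1,0,0,34])

```text
time_s: 26.38
tool_pos: [0.4676, -0.1783, 0.1219]
tool_rot: [-180.0, -0.1, 167.8]
force: [1.1, -0.2, -1.7]
grip_width: 0.0386
grasp_force: 25.0
```

Emit:
drive_tool(moves=[0.9,5.1,0,0,34,0.9,5.1,0,0,34,0.9,5.1,0,0,34,0.9,5.1,0,0,34,0.9,5.1,0,0,34])

```text
time_s: 27.0
tool_pos: [0.477, 0.0271, 0.1224]
tool_rot: [180.0, -0.0, 167.7]
force: [-1.2, -0.5, -2.3]
grip_width: 0.0393
grasp_force: 25.0
```

Emit:
drive_tool(moves=[0.66,3.69,0,0,34,0.66,3.69,0,0,34,0.66,3.69,0,0,34,0.66,3.69,0.7,0,34,0.66,3.69,0.7,0,34])

```text
time_s: 27.62
tool_pos: [0.4817, 0.1738, 0.0923]
tool_rot: [-179.8, -0.3, 167.4]
force: [-0.4, -0.2, -1.3]
grip_width: 0.0392
grasp_force: 25.0
```

```bash
python3 -c "
from h import *
go(.484,.176,.042,167.6)"
```

```text
pos [0.4817 0.1738 0.0923] rot [-179.8   -0.3  167.4] t 27.62 q [ 25.  14. -52. 110.  13.  62.  45.] F [-0.4 -0.2 -1.3] grip 0.0392 25.0
units [-0.04  0.06  1.26 -0.02]
```

Emit:
drive_tool(moves=[-0.04,0.05,0.5,0,34,-0.04,0.05,1,0,34,-0.04,0.05,1.2,0,34,-0.04,0.05,1.3,0,34,-0.04,0.05,1.3,0,34])

```text
time_s: 28.25
tool_pos: [0.4843, 0.1793, 0.0426]
tool_rot: [180.0, 0.0, 167.7]
force: [0.1, 0.5, -0.7]
grip_width: 0.0387
grasp_force: 25.0
```

Emit:
drive_tool(moves=[0,0,0.1,0,34,0,0,0.2,0,34,0,0,0.25,0,34])

```text
time_s: 28.62
tool_pos: [0.4842, 0.179, 0.0324]
tool_rot: [-180.0, -0.0, 167.6]
force: [0.5, -0.0, -0.9]
grip_width: 0.0388
grasp_force: 25.0
```

Emit:
drive_tool(moves=[0,0,0.1,0,34,0,0,0.18,0,34,0,0,0.23,0,34,0,0,0.23,0,34])

```text
time_s: 29.12
tool_pos: [0.4843, 0.1791, 0.0236]
tool_rot: [-180.0, -0.0, 167.7]
force: [-0.7, -0.5, 2.7]
grip_width: 0.039
grasp_force: 25.0
```

Seated on the rail. I release and back off.

Emit:
drive_tool(moves=[0,0,0,0,48,0,0,0,0,48,0,0,0,0,48])

```text
time_s: 29.5
tool_pos: [0.4844, 0.1791, 0.0234]
tool_rot: [180.0, 0.0, 167.6]
force: [-1.0, 0.2, -0.5]
grip_width: 0.0475
grasp_force: 0.0
```

Emit:
drive_tool(moves=[0,0,-0.4,0,48,0,0,-1.2,0,48,0,0,-2.4,0,48,0,0,-3.6,0,48,0,0,-4,0,48])

```text
time_s: 30.12
tool_pos: [0.4859, 0.1802, 0.1874]
tool_rot: [179.9, 0.3, 167.7]
force: [0.4, -0.6, 0.5]
grip_width: 0.0481
grasp_force: 0.0
```

Emit:
drive_tool(moves=[0,-2,0,0,48,0,-4,0,0,48,0,-5,0,0,48,0,-5,0,0,48,0,-5,0,0,48])

```text
time_s: 30.75
tool_pos: [0.4413, -0.0165, 0.1834]
tool_rot: [180.0, -0.0, 167.5]
force: [0.1, 0.8, 0.7]
grip_width: 0.0478
grasp_force: 0.0
```

```bash
python3 -c "
from h import *
go(.484,.176,.042,167.6)
p,d=save('scene','pics/scene11.png'); q,e=save('top','pics/top11.png'); P=points('scene',d)
for k,xy,h in((60,(.449,.038),.044),(50,(.468,.107),.036),(40,(.484,.178),.028),(30,(.498,.243),.02)):
    m=(np.hypot(P[...,0]-xy[0],P[...,1]-xy[1])<k/2000-.003)&(P[...,2]>h-.005)
    print(k,bush('scene',p,d,xy,h,k/2000,.012),bush('top',q,e,xy,h,k/2000,.012),np.median(P[m][:,2]),.012+h)
a=cv2.resize(p[145:225,180:300,::-1],(600,400),interpolation=cv2.INTER_CUBIC); b=cv2.resize(q[165:215,155:275,::-1],(480,200),interpolation=cv2.INTER_CUBIC)
o=np.zeros((600,600,3),np.uint8);o[:400]=a;o[400:,:480]=b;cv2.imwrite('pics/x11.png',o)"
```

```text
pos [ 0.4413 -0.0165  0.1834] rot [180.   -0.  167.5] t 30.75 q [ 45.  -6. -44. 113.  -4.  71.  81.] F [0.1 0.8 0.7] grip 0.0478 0.0
units [-0.    4.93  3.53 -0.01]
60 [0.4443 0.0375 0.033 ] None 0.19350184897883857 0.055999999999999994
50 [0.4648 0.1027 0.0284] [0.4689 0.113  0.0249] 0.04654483818585659 0.048
40 [0.4819 0.174  0.0222] [0.4872 0.1772 0.0204] 0.0380753501066239 0.04
30 [0.4968 0.2354 0.0191] [0.5021 0.2433 0.0147] 0.024444380111747616 0.032
```

View pics/x11.png

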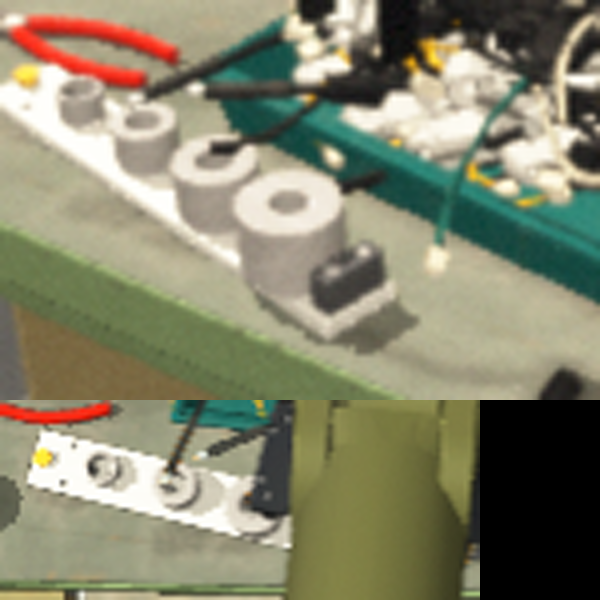

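```bash
python3 -c "
from h import *
z=np.load('pics/scene11.npz');P=points('scene',z['d'])
for k,xy,h in((60,(.449,.038),.044),(30,(.498,.242),.02)):
    m=(np.hypot(P[...,0]-xy[0],P[...,1]-xy[1])<k/2000)&(P[...,2]>.011+h-.006)&(P[...,2]<.09)
    q=P[m]; c=np.linalg.lstsq(np.c_[q[:,:2]-xy,np.ones(len(q))],q[:,2],rcond=None)[0]; print(k,len(q),c,np.percentile(q[:,2],[50,90]))
print(env.sign_off())"
```

```text
60 219 [0.01441135 0.01748986 0.05397062] [0.05427535 0.05567534]
30 34 [0.02748234 0.01990714 0.02905371] [0.0294924  0.03093828]
the job is handed in; nothing more can be done
None
```

The four bushes are on the rail pins in size order, from the 60 mm bush next to the end stop to the 30 mm bush at the brass thumb-screw. The last camera views show them sitting flat with the gripper clear, and the job was handed in at about 31 s; no verdict came back.

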